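# Show a ukulele bridge's glue face to the inspection camera

## Robot

A 6-joint arm with a two-finger parallel gripper is mounted at the origin on the work surface. World frame = base frame: x ahead of the robot, y to its left, z up, the work surface at z = 0. Lengths are in m, angles in rad, forces in N, time in s.
With the tool pointing down it reaches from about 0.35 to 0.925 m from the base axis. Payload 6.4 kg.
Tool frame: the origin (TCP) lies on the centre line of the jaws, within the pads' length; the fingertips stand 22 mm ahead of it and the grasp point (between the pads) lies 3 mm ahead of it; z points along the fingers, y is the line along which they close (so a half turn about z gives the same grasp; the last joint's range is limited). The gripper opens to 85 mm and grips with 20 to 120 N. Pads are 22 mm wide; open, the fingers measure 114 mm over their backs; the gripper's body (76 mm by 85 mm) begins 54 mm behind the grasp point. The pads swing forward as they close: fully open they stand 13 mm farther back than shut.
Start: joints at [0.927, 0.245, 1.558, -0, 1.339, -0.174], TCP at [0.294, 0.58, 0.253] pointing down, gripper open.
Joint ranges: [-3.13, 3.13], [-1.02, 2.26], [0.13, 2.54], [-0.95, 4.09], [0.21, 2.88], [-2.74, 2.74]. Speed limits (rad/s): [2.57, 2.57, 3.14, 3.14, 3.14, 3.14].

## Interface

Orientations are given as a rotation vector (axis times angle).
In Python, from rig import r, optics, spotter gives the robot as it stands. The module is installed in compiled form; this text tells all that it offers.
- The arm moves only by the tool servo_tool, never from a script. Its argument "increments" is a list that holds one entry, the list of rows, each a list of 5 numbers: the gripper command: -1 is shut, 1 is fully open, values between are in proportion, then the shift along the tool's x, y, z in mm, then the turn about the tool's z in rad. A call has 1 to 12 rows; each row shifts and turns the commanded pose from where the row before left it, along the tool's axes as they then stand; what a row does not reach is not made up. A row lasts 1/12 s, in which the tool goes at most 41.7 mm and 7.16 degrees, less where a joint would pass 70% of its speed; a pose out of reach is approached as far as the arm can. A call with a gripper value outside its range is refused whole. The fingers move at their own pace and stop on an object; "newtons" is the grip in N (left out, the last holds). Time passes only in rows, so rows that do not move let the fingers close. It gives the time, the measured TCP pose, the force, the opening and the grip force at its end, in the units of the state.
- r.read_state(): the state, without advancing time (a new reading comes with each control period).
- optics.snapshot(name): name is "side" or "top"; returns a dict with "frame" (400x640x3 uint8, red, green, blue), "fx", "fy", "cx", "cy" (pixels), "T" (4x4, takes a point from camera to world coordinates). Camera axes: x right, y up, looking along -z (the intrinsics and any distortion apply to the point x, -y, -z); pixel columns grow to the right and rows downward; lengths in m; the calibration is good to about 2 mm. A picture is of the moment at which its call begins. There is no depth.
- r.close_job(): hands the job in; it is judged then, once.
Trained networks look in the newest picture that a camera, given by its name, has taken for a name from the list of things; names that differ only in an ending like _2 or _b are one class to them, and where a whole thing is asked for, a point or a joint stands for the part that bears it (a point fixed in the world has none). Each returns a list of dicts, best first, with "conf" (0 to 1); they miss things now and then, are a little off and sometimes report something else, mostly with a low value. They report only what shows in the picture. A call takes as long as a camera call. They do not tell look-alikes from the thing itself.
- spotter.silhouettes(camera, label): "region" (400x640 bool, what is visible of it) and "point" ([row, column] in pixels, amid what is visible of it).
- spotter.pinpoint(camera, label): "point" ([row, column] in pixels: a listed point, or the origin of a listed thing).
The state is a dict: "clock": time; "qpos": joint angles; "dq": joint speeds; "tau": joint torques, N m; "tcp_pos": TCP position; "tcp_rot": TCP orientation; "contact_force": force on the tool from outside, world axes, zero at the start; "torque": the same for the moment, N m; "width": opening from 0.0 (shut) to 1.0 (fully open); "grip_force": force on a finger pad.
Only numpy, scipy, OpenCV 4.12 (cv2) and the standard library are available. Lean on these libraries where they do the work, as an engineer would, in place of code of your own. Each camera call takes 0.05 s, during which the arm holds its last target. There are 200 camera calls.

## Task

Take the brass weight off the ukulele's bridge and stand it gently on the cork mat, upright and about midway between the glue bottle and the wax tin. Then, without leaning hard on the soundboard, lift the dry-fitted bridge off its two locating pins and hold it up to the tilted inspection camera: underside facing the lens squarely, 100 mm in front of the glass and centred on it, the bridge's length parallel to the camera's tilt axis (either way round). Finish still holding the bridge there in the gripper, with the camera, the bottle, the tin and the other tools left as they were.

Things in the scene. Friction and masses are not known exactly. Their poses are not given: they have to be found in the camera images.
- bridge_center (a point): Centre (half-way up) of the loose dark rosewood bridge, 24 g: 100 mm long (its y axis), 26 mm wide (x, the width to grip), 10 mm high (z up; glue face 5 mm below this point). The middle 56 mm is full height, the ends 5 mm high. It lies flat on the soundboard, two holes 21 mm either side of its middle sitting loosely over the 6 mm high locating pins.
- weight_center (a point): Centre of the brass weight, loose, about 0.55 kg: a block 36 x 36 mm (its x and y axes), 55 mm high (z up), cork foot. At the start it stands on top of the middle of the bridge.
- weight: The same brass weight; this origin is the centre of its underside.
- bridge: The same bridge; this origin is the centre of its glue face (underside), axes as bridge_center.
- uke: Ukulele body without neck: pale soundboard, dark sides, 309 mm long, 224 mm wide, fixed on a plywood workboard with six low padded posts. Origin at bench height below the middle of the bridge; x runs from the neck end to the tail end, z up. Soundboard flat, 86 mm above the bench; nothing but bridge and weight stands above it.
- soundboard (a point): Point on the soundboard under the middle of the bridge, between the two brass locating pins (4 mm thick, 6 mm high, 21 mm either side along y).
- mat_top (a point): Centre of the upper face of the fixed cork mat, 280 mm (its x axis) by 100 mm (its y axis), 4 mm thick. Glue bottle and wax tin stand on it, one near each end of its long middle line, about 190 mm apart; the weight goes between them.
- glue: White glue bottle with orange nozzle, 48 mm across, 120 mm high, loose on the mat; origin at the centre of its underside.
- tin: Round flat wax tin with dark green lid, 72 mm across, 30 mm high, loose on the mat; origin at the centre of its underside.
- lens (a point): Centre of the camera's front glass: black barrel 48 mm across with a 62 mm ring light, tilted 0.2 to 0.5 rad from straight up towards the robot. z points out of the glass along the line of sight; y is horizontal, along the tilt axis; x is square to both. The tilt is stiff. Wanted: bridge z parallel to this z (bridge top away from the lens), bridge y parallel to this y, either way round.
- camera_stand: The camera's grey base plate (130 x 120 mm, 12 mm thick) with an aluminium yoke 98 mm high carrying the barrel; fixed to the bench. Origin at bench height below the tilt axis, which is 75 mm up and lies along y; the glass is 58 mm from the tilt axis.
- camera_head: The tilting barrel itself; origin on the tilt axis, axes as lens.
- hammer: Small soft-faced hammer lying flat, about 245 mm long over all, head 74 mm across with one copper and one black face, 29 mm high; a bystander. Origin on the bench under the handle, about 92 mm from the head along x.
- sanding_block: Cork sanding block 110 x 60 x 31 mm, bystander at the back; origin under its centre.
- dowel_pot: Blue pot 72 mm across with dowels standing in it, 165 mm high over all, bystander at the back; origin under its centre.
- cam_clamp: Wooden cam clamp lying flat, 240 mm long, 20 mm high, bystander at the back; origin under the middle of its bar.
Things that resemble listed ones, but are neither listed nor needed, are in the scene too. Of the things shaped like the weight, the brass one is meant.

How it is judged:
On the way, in this order (a step that is already met when the one before it is completed fails the run):
1. the weight stands released on the cork mat between the bottle and the tin (z of weight_center in the frame of mat_top between 0.0225 and 0.0325 m and y of weight_center in the frame of mat_top between -0.035 and 0.035 m and angle between weight_center's own z axis and vertical below 0.08 rad and contact force between the fingers and weight below 0.2 N and linear speed of weight below 0.02 m/s and horizontal distance between weight_center and glue between 0.073 and 0.117 m and horizontal distance between weight_center and tin between 0.073 and 0.117 m), for 0.2 s.
2. the bridge is lifted clear of its pins in the gripper (z of bridge_center in the frame of soundboard above 0.03 m and contact force between the fingers and bridge above 1 N), for 0.2 s.
At the end, for the whole second after the job is handed in: Bridge held still in the fingers, free of all else, underside to the lens, within 14 mm of its axis, 100 mm from the glass (within 15), square and parallel within 8 degrees; weight upright, released, on the mat within 35 mm of its middle line and 73 to 117 mm from bottle and tin (all of step 1 and x of bridge_center in the frame of lens between -0.014 and 0.014 m and y of bridge_center in the frame of lens between -0.014 and 0.014 m and z of bridge_center in the frame of lens between 0.09 and 0.12 m and angle between the z axis of bridge and the z axis of camera_head, either way round below 0.14 rad and angle between the y axis of bridge and the y axis of camera_head, either way round below 0.14 rad and angle between bridge_center's own z axis and vertical below 1.2 rad and height (world z) of bridge_center above 0.15 m and contact force between the fingers and bridge above 1 N and contact force between bridge and camera_stand below 0.2 N and contact force between bridge and uke below 0.2 N and linear speed of bridge below 0.02 m/s); the arm keeps its last pose, push and grip.
It fails at once if the weight is dropped or slammed down on the mat (z of weight_center in the frame of mat_top below 0.045 m and linear speed of weight above 0.5 m/s).
It fails at once if the weight comes down on the soundboard (contact force between weight and uke above 1 N).
It fails at once if the soundboard is leaned on with more than 30 N (contact force between any of the arm, the fingers and uke above 30 N).
It fails at once if the camera is shifted on its tilt or knocked (distance of lens from where it was at the start of the episode above 0.006 m or contact force between anything else and camera_stand above 10 N).
It fails at once if a bystander is disturbed (distance of any of glue, tin, hammer, sanding_block, dowel_pot, cam_clamp from where it was at the start of the episode above 0.02 m or angle between any of glue, tin, dowel_pot's own z axis and vertical above 0.3 rad).
It also fails if it takes over 48 s, if anything falls off the work surface, if the arm or the gripper's body presses on something with over 40 N, if the wrist force passes 120 N, or if a joint passes its speed limit or range.

## Working session

There is one attempt and no reset: what is moved stays moved. The work goes in short steps, Python scripts to look and compute and a tool call to move; the robot and the scene stay as the last step left them, time stands still between calls to the robot, and variables do not carry over. Pictures are saved under pics/ and viewed, at most 10 in all, crops included, and the job is handed in when it is done.

Besides the shell and the picture viewer there is one more tool, called after "Request:" by a JSON object that holds its "fn" and its "kwargs", one argument or row to a line. servo_tool: Moves the arm, as the interface text tells. Its arguments: {"type":"object","properties":{"increments":{"type":"array","items":{"type":"array","items":{"type":"array","items":{"type":"number"}}}},"newtons":{"type":"number"}},"required":["increments"]}

```bash
mkdir -p pics
cat > h.py <<'E'
import numpy as np, cv2
from scipy.spatial.transform import Rotation as R
from rig import r, optics, spotter
def ray(s,p):
    T=np.array(s["T"]); d=np.array([(p[1]-s["cx"])/s["fx"],-(p[0]-s["cy"])/s["fy"],-1.])
    return T[:3,3],T[:3,:3]@d
def atz(s,p,z):
    o,d=ray(s,p); return o+d*(z-o[2])/d[2]
def tri(s1,p1,s2,p2):
    o1,d1=ray(s1,p1);o2,d2=ray(s2,p2)
    t=np.linalg.lstsq(np.c_[d1,-d2],o2-o1,rcond=None)[0]
    a=o1+d1*t[0];b=o2+d2*t[1]
    return (a+b)/2,np.linalg.norm(a-b)
def proj(s,P):
    T=np.array(s["T"]);c=T[:3,:3].T@(np.array(P)-T[:3,3])
    return np.array([s["cy"]+s["fy"]*(-c[1])/(-c[2]),s["cx"]+s["fx"]*c[0]/(-c[2])])
E
python3 - <<'E'
from h import *
np.set_printoptions(precision=4,suppress=True)
S={n:optics.snapshot(n) for n in("side","top")}
for n,s in S.items():
    cv2.imwrite(f"pics/{n}0.png",s["frame"][...,::-1]); print(n,{k:v for k,v in s.items() if k not in("frame","T")},np.array(s["T"]).tolist())
for l in["bridge_center","weight_center","weight","uke","soundboard","mat_top","glue","tin","lens","camera_stand","camera_head","hammer"]:
    q={n:spotter.pinpoint(n,l) for n in S}
    print(l,{n:[(np.round(x["point"],1).tolist(),round(x["conf"],2)) for x in v[:3]] for n,v in q.items()})
    if q["side"] and q["top"]: print("   ",*tri(S["side"],q["side"][0]["point"],S["top"],q["top"][0]["point"]))
print(r.read_state())
E
```

```text
side {'fx': 462.4883850593386, 'fy': 462.4883850593386, 'cx': 319.19444779673285, 'cy': 206.0743526435151} [[0.9475444416590301, 0.22967672607964912, -0.22227940205608485, 0.2766367651100428], [-0.31941711631566355, 0.7054699932024034, -0.6326806417898264, -0.7169259651982011], [0.011499429797281958, 0.6704928710943424, 0.7418268483453552, 0.9751350183854184], [0.0, 0.0, 0.0, 1.0]]
top {'fx': 406.4964685112141, 'fy': 406.4964685112141, 'cx': 320.2586597856267, 'cy': 203.55324925084673} [[-0.02553342914937795, 0.9806801866256074, -0.19394436201095797, 0.347051656812483], [-0.9996508886718946, -0.026366038739728405, -0.001712535741665629, 0.011719838146410998], [-0.006792994432872457, 0.19383292692713217, 0.9810110354453186, 1.1305990915432513], [0.0, 0.0, 0.0, 1.0]]
bridge_center {'side': [([156.3, 257.3], 0.59), ([208.4, 322.9], 0.47)], 'top': [([207.3, 317.7], 0.48)]}
    [0.4452 0.0179 0.3287] 0.1039361130459459
weight_center {'side': [([208.1, 327.6], 0.86), ([306.8, 308.1], 0.84), ([188.4, 260.6], 0.7)], 'top': [([204.7, 322.2], 0.79), ([181.5, 236.2], 0.75), ([249.5, 402.1], 0.5
[... 1349 characters left out ...]
op': [([142.6, 246.0], 0.48)]}
    [ 1.2428  0.4981 -1.4317] 0.06761489344697842
hammer {'side': [([395.7, 273.6], 0.69)], 'top': [([294.4, 457.9], 0.77), ([131.6, 297.0], 0.47)]}
    [ 0.3098 -0.355  -0.0073] 0.0006151899483098174
{'clock': 1.3, 'qpos': array([ 0.9269,  0.2451,  1.5578, -0.    ,  1.3388, -0.1741]), 'dq': array([ 0.0002, -0.002 , -0.0003,  0.0004,  0.0004, -0.0014]), 'tau': array([  0.0003, -42.9509, -32.6427,  -0.    ,   0.0005,  -0.    ]), 'tcp_pos': array([0.2943, 0.5796, 0.2533]), 'tcp_rot': array([-0.7312, -3.0553,  0.0001]), 'contact_force': array([ 0.5502, -0.037 ,  0.1649]), 'torque': array([-0.0076,  0.0192,  0.0296]), 'grip_force': 0.0, 'width': 1.0009085954871737}
```

View pics/side0.png

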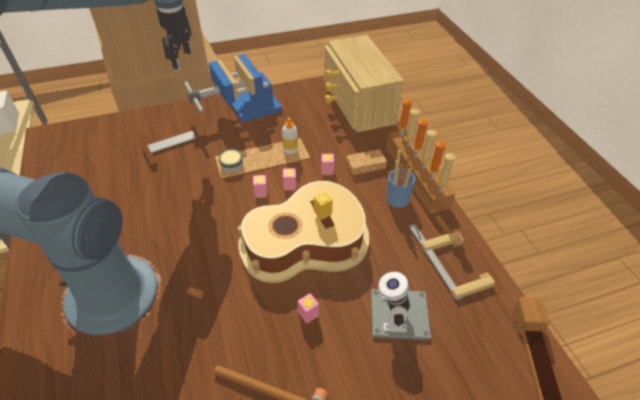

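View pics/top0.png

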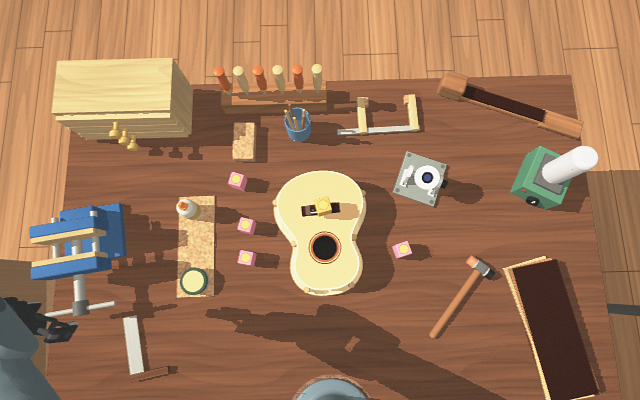

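Run:
```python
from h import *
np.set_printoptions(precision=4,suppress=True)
S={n:optics.snapshot(n) for n in("side","top")}
def crop(n,r0,c0,h=60,w=80): return cv2.resize(S[n]["frame"][r0:r0+h,c0:c0+w,::-1],(400,300),interpolation=cv2.INTER_CUBIC)
cv2.imwrite("pics/c1.png",np.vstack([np.hstack([crop("top",178,285),crop("top",150,385)]),np.hstack([crop("side",180,285),crop("side",260,355,)])]))
for l in["bridge","weight","glue","tin","camera_head","lens","soundboard","mat_top"]:
    for n in S:
        for x in spotter.silhouettes(n,l)[:4] if l not in("lens","soundboard","mat_top") else []:
            m=x["region"].astype(np.uint8); c=cv2.moments(m,True)
            print(l,n,round(x["conf"],2),np.round(x["point"],1),m.sum(),"rect(c,r)",[np.round(v,1) for v in cv2.minAreaRect(np.argwhere(m)[:,::-1].astype(np.float32))])
s=S["top"]
print("weight top",atz(s,(204.7,322.2),.1235),"tin",atz(s,(281,194),.034),"mat c",[atz(s,p,.004) for p in((196,181),(196,215),(297,177),(297,214))])
```

```text
bridge side 0.44 [222.4 329.2] 109 rect(c,r) [array([327.6, 222.7]), array([10.7, 10.3]), np.float64(63.4)]
bridge side 0.44 [313.1 398.3] 3123 rect(c,r) [array([401., 306.]), array([66., 58.]), np.float64(90.0)]
bridge top 0.51 [209.6 312.3] 238 rect(c,r) [array([320.1, 208.7]), array([10.8, 38.8]), np.float64(83.1)]
weight side 0.94 [204.8 323.6] 418 rect(c,r) [array([323.5, 205.5]), array([25., 19.]), np.float64(90.0)]
weight side 0.82 [164.8 329.2] 249 rect(c,r) [array([328., 164.]), array([12., 20.]), np.float64(0.0)]
weight side 0.65 [185.1 258.4] 265 rect(c,r) [array([260.1, 186.5]), array([21.8, 12.7]), np.float64(84.3)]
weight side 0.61 [308.3 309.3] 421 rect(c,r) [array([308.1, 308.4]), array([23. , 20.8]), np.float64(56.3)]
weight top 0.76 [181.5 234.8] 245 rect(c,r) [array([238. , 180.6]), array([17.4, 15.2]), np.float64(18.4)]
weight top 0.74 [227.  246.7] 232 rect(c,r) [array([246.8, 225.3]), array([16.7, 14.3]), np.float64(14.0)]
weight top 0.68 [209.7 323. ] 253 rect(c,r) [array([322.7, 206.1]), array([17.1, 15.2]), np.float64(71.6)]
weight top 0.62 [249.2 403. ] 200 
[... 415 characters left out ...]
63 rect(c,r) [array([230. , 160.5]), array([23., 24.]), np.float64(90.0)]
tin top 0.96 [282.9 193.8] 616 rect(c,r) [array([194., 281.]), array([26., 28.]), np.float64(90.0)]
tin top 0.19 [286.6 466.8] 820 rect(c,r) [array([462.7, 301.7]), array([30. , 89.9]), np.float64(26.9)]
camera_head side 0.61 [289.7 395.4] 891 rect(c,r) [array([393.5, 291.5]), array([35., 31.]), np.float64(90.0)]
camera_head top 0.81 [179.  424.7] 483 rect(c,r) [array([427.1, 177.2]), array([23.7, 24.1]), np.float64(63.4)]
weight top [0.5431 0.0087 0.1235] tin [0.3633 0.3542 0.034 ] mat c [array([0.6023, 0.4088, 0.004 ]), array([0.5997, 0.312 , 0.004 ]), array([0.3223, 0.4082, 0.004 ]), array([0.3197, 0.3078, 0.004 ])]
```

View pics/c1.png

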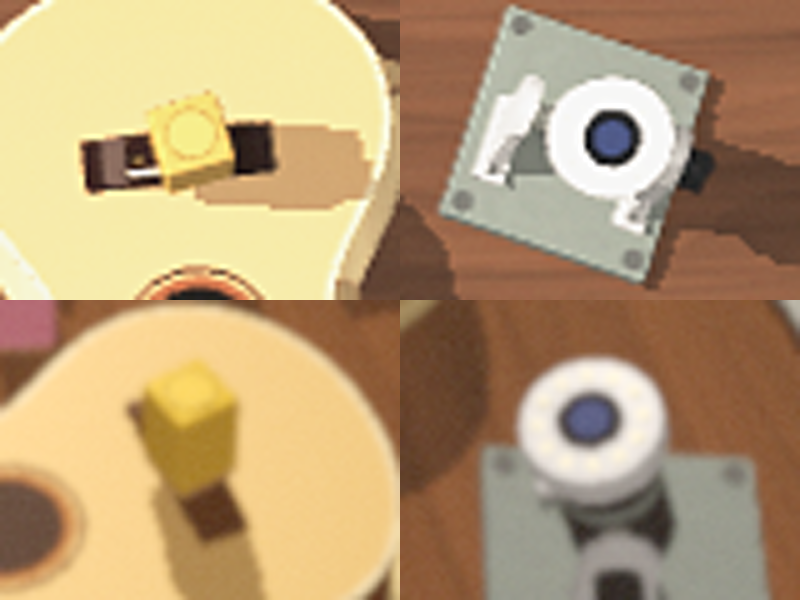

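```bash
cat > fit.py <<'E'
from h import *
from scipy.optimize import minimize
def box(x,y,yaw,z0,z1,a,b):
    c=np.array([[i*a/2,j*b/2] for i in(-1,1) for j in(-1,1)])@np.array([[np.cos(yaw),np.sin(yaw)],[-np.sin(yaw),np.cos(yaw)]])+[x,y]
    return [[*p,z] for p in c for z in(z0,z1)]
def hull(s,P,k=8):
    m=np.zeros((400*k//2,640*k//2),np.uint8); q=np.array([proj(s,p)[::-1] for p in P])
    h=cv2.convexHull((q+.5)[:,None].astype(np.float32))*(k//2)
    cv2.fillConvexPoly(m,np.round(h*16).astype(np.int32),1,shift=4)
    return cv2.resize(m.astype(np.float32),(640,400),interpolation=cv2.INTER_AREA)
def fitbox(views,x0,z0,z1,a,b):
    f=lambda v:sum(1-np.minimum(m,hull(s,box(*v,z0,z1,a,b))).sum()/np.maximum(m,hull(s,box(*v,z0,z1,a,b))).sum() for s,m in views)
    sx=np.array([x0]+[np.array(x0)+d for d in((.006,0,0),(0,.006,0),(0,0,.15))])
    o=minimize(f,x0,method="Nelder-Mead",options=dict(initial_simplex=sx,xatol=1e-4,fatol=1e-4)); return o.x,o.fun
E
python3 - <<'E'
from fit import *
np.set_printoptions(precision=4,suppress=True)
S={n:optics.snapshot(n) for n in("side","top")}
def sil(n,l,p):
    for x in spotter.silhouettes(n,l):
        if np.hypot(*(np.array(x["point"])-p))<12: return x["region"].astype(np.float32)
W={n:sil(n,"weight",p) for n,p in(("side",(205,323)),("top",(206,322)))}
for z in(.096,):
  for vs in(["side"],["top"],["side","top"]):
    vs=[v for v in vs if W[v] is not None]; print("weight",vs,fitbox([(S[v],W[v]) for v in vs],(.545,.009,.2),z,z+.055,.036,.036))
# bridge: dark pixels union weight in top view
t=S["top"]; g=t["frame"].max(2).astype(int)
roi=np.zeros((400,640),bool); roi[195:220,297:343]=1
d=((g<120)&roi); wm=W["top"]>0 if W["top"] is not None else np.zeros_like(d)
pts=np.argwhere(d&~wm)
xy=np.array([atz(t,p,.091)[:2] for p in pts]); print("bridge dark n",len(pts),cv2.minAreaRect(xy.astype(np.float32)*1000))
print("bridge pinpoint",atz(t,(207.3,317.7),.091),"soundboard",atz(t,(209.7,320),.086),atz(S["side"],(211.1,323.5),.086))
# plate
C=[atz(t,(150+y/5-.4,385+(x-400)/5-.4),.012) for x,y in((505,5),(710,70),(645,285),(440,212))]; C=np.array(C)
print("plate",C[:,:2],C.mean(0),"sides",[np.linalg.norm(C[i]-C[i-1]) for i in range(4)],"yaw",[np.arctan2(*(C[i]-C[i-1])[1::-1]) for i in range(4)])
# blue glass + ring
for n,(r0,c0) in dict(top=(150,385),side=(260,355)).items():
    f=S[n]["frame"][r0:r0+60,c0:c0+80].astype(int); 
    w=((f.min(2)>185)).astype(np.uint8); 
    b=((f[...,2]>f[...,0]+20)&(f[...,2]<190)).astype(np.uint8); k,lab,st,ce=cv2.connectedComponentsWithStats(b)
    i=1+st[1:,4].argmax(); print(n,"blue",st[i],ce[i][::-1]+[r0,c0])
    k,lab,st,ce=cv2.connectedComponentsWithStats(w); j=1+st[1:,4].argmax(); cs=max(cv2.findContours((lab==j).astype(np.uint8),0,1)[0],key=len); e=cv2.fitEllipse(cs); print("ring",st[j],(e[0][1]+r0,e[0][0]+c0),e[1:])
    S[n]["b"]=ce=None; bb=np.argwhere(cv2.morphologyEx(b,cv2.MORPH_OPEN,np.ones((2,2)))).mean(0)+[r0,c0]; S[n]["p"]=bb
print("lens",tri(S["top"],S["top"]["p"],S["side"],S["side"]["p"]),[atz(S[n],S[n]["p"],.13) for n in S])
for l in("glue","tin"):
  for n in S:
    q=spotter.pinpoint(n,l)
    if q: print(l,n,q[0]["conf"],atz(S[n],q[0]["point"],.004))
E
```

```text
weight ['side'] (array([0.542 , 0.0096, 0.0069]), np.float64(0.1268080472946167))
weight ['top'] (array([0.5397, 0.0068, 0.2099]), np.float64(0.12786811590194702))
weight ['side', 'top'] (array([0.5398, 0.0069, 0.1281]), np.float64(0.27778947353363037))
bridge dark n 164 ((538.5846557617188, 14.337223052978516), (26.551767349243164, 97.49615478515625), 5.410228729248047)
bridge pinpoint [0.5428 0.0204 0.091 ] soundboard [0.5372 0.0146 0.086 ] [0.548  0.0215 0.086 ]
plate [[ 0.7167 -0.2356]
 [ 0.6747 -0.3498]
 [ 0.551  -0.3028]
 [ 0.5959 -0.1909]] [ 0.6346 -0.2698  0.012 ] sides [np.float64(0.1288209350248152), np.float64(0.12172565640191077), np.float64(0.1323196712655061), np.float64(0.1205913981801802)] yaw [np.float64(-0.3537996096903712), np.float64(-1.9232302533455568), np.float64(2.778874718063954), np.float64(1.1894022296757034)]
top blue [39 24  7  7 44] [177.0682 427.0455]
ring [ 29  15  28  32 432] (178.7045669555664, 427.4128952026367) ((24.29113006591797, 29.440210342407227), 154.8517303466797)
side blue [34 20  8  7 45] [283.2889 392.4444]
ring [ 24  12  28  25 411] (283.90953063964844, 392.76280975341797) ((23.607704162597656, 27.453481674194336), 75.90986633300781)
lens (array([ 0.605 , -0.2611,  0.1334]), np.float64(0.0049283969363653765)) [array([ 0.609 , -0.2593,  0.13  ]), array([ 0.6034, -0.2615,  0.13  ])]
glue side 0.78 [0.5542 0.355  0.004 ]
glue top 0.89 [0.5494 0.3618 0.004 ]
tin side 0.8 [0.3604 0.3522 0.004 ]
tin top 0.55 [0.3602 0.353  0.004 ]
```

The brass weight is the all-gold block on the bridge, at top (206,322) and side (205,323). The pink blocks at top (181,237), (226,246), (257,246) and (249,402) are look-alikes. The crop confirms this: it is the only gold one and it stands on the dark bridge.

Request:
{"fn": "servo_tool", "kwargs": {
  "increments": [
    [[1,-30,-25,0,0],[1,-30,-25,0,0],[1,-30,-25,0,0],[1,-30,-25,0,0],[1,-30,-25,0,0],[1,-30,-25,0,0],[1,-30,-25,0,0],[1,-30,-25,0,0],[1,-30,-25,0,0],[1,-30,-25,0,0],[1,-30,-25,0,0],[1,-30,-25,0,0]]
  ],
  "newtons": 40
}}

```text
clock: 3.3
tcp_pos: [0.4799, 0.1473, 0.2536]
tcp_rot: [0.731, 3.055, 0.0]
contact_force: [0.7, 0.6, 0.1]
width: 0.998
grip_force: 0.0
```

Request:
{"fn": "servo_tool", "kwargs": {
  "increments": [
    [[1,-30,-25,0,0],[1,-30,-25,0,0],[1,-30,-25,0,0],[1,-29,-23,0,0],[1,0,0,0,-0.11],[1,0,0,0,-0.11],[1,0,0,0,-0.11],[1,0,0,0,-0.11],[1,0,0,0,-0.1],[1,0,0,0,-0.1],[1,0,0,0,0]]
  ]
}}

```text
clock: 4.22
tcp_pos: [0.5412, 0.0078, 0.2534]
tcp_rot: [-0.269, 3.13, -0.0]
contact_force: [0.1, -0.0, 0.0]
width: 1.001
grip_force: 0.0
```

Request:
{"fn": "servo_tool", "kwargs": {
  "increments": [
    [[1,0,0,30,0],[1,0,0,30,0],[1,0,0,30,0],[1,0,0,20,0],[1,0,0,3,0],[1,0,0,0,0],[-0.3,0,0,0,0],[-0.5,0,0,0,0],[-1,0,0,0,0],[-1,0,0,0,0],[-1,0,0,0,0],[-1,0,0,0,0]]
  ],
  "newtons": 50
}}

```text
clock: 5.22
tcp_pos: [0.5422, 0.0079, 0.142]
tcp_rot: [-0.267, 3.128, -0.001]
contact_force: [-1.5, 1.0, 5.7]
width: 0.418
grip_force: 48.9
```

Request:
{"fn": "servo_tool", "kwargs": {
  "increments": [
    [[-1,0,0,-10,0],[-1,0,0,-30,0],[-1,0,0,-35,0],[-1,0,0,-30,0],[-1,3,38,0,0],[-1,3,38,0,0],[-1,3,38,0,0],[-1,3,38,0,0],[-1,3,38,0,0],[-1,3,38,0,0],[-1,3,38,0,0],[-1,3,38,0,0]]
  ]
}}

```text
clock: 6.22
tcp_pos: [0.4645, 0.3048, 0.2446]
tcp_rot: [0.267, -3.129, 0.001]
contact_force: [-0.1, 0.2, -4.9]
width: 0.423
grip_force: 50.1
```

Request:
{"fn": "servo_tool", "kwargs": {
  "increments": [
    [[-1,1,38,0,0],[-1,0,15,0,0],[-1,0,0,0,0],[-1,0,0,30,0],[-1,0,0,30,0],[-1,0,0,30,0],[-1,0,0,25,0],[-1,0,0,20,0],[-1,0,0,15,0],[-1,0,0,15,0],[-1,0,0,0,0]]
  ]
}}

```text
clock: 7.13
tcp_pos: [0.4535, 0.3531, 0.0763]
tcp_rot: [0.265, -3.123, 0.006]
contact_force: [-0.2, -0.8, -5.0]
width: 0.42
grip_force: 50.4
```

Run:
```python
from h import *
S={n:optics.snapshot(n) for n in("side","top")}
a=cv2.resize(S["top"]["frame"][170:320,140:290],(400,400),interpolation=cv2.INTER_CUBIC);b=cv2.resize(S["side"]["frame"][90:190,210:310],(400,400),interpolation=cv2.INTER_CUBIC)
cv2.imwrite("pics/m1.png",np.hstack([a,b])[...,::-1])
```

```text
(no output)
```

View pics/m1.png

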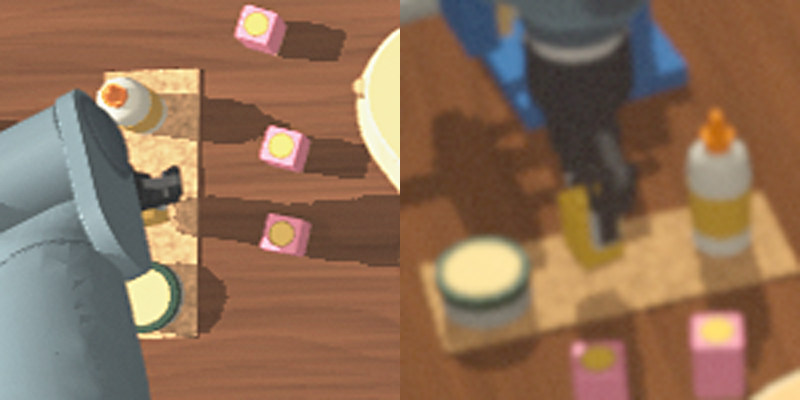

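The weight hangs just above the mat, midway between tin (side crop 483,280) and bottle (718,200), with its foot at about (595,255).

Request:
{"fn": "servo_tool", "kwargs": {
  "increments": [
    [[-1,0,0,10,0],[-1,0,0,8,0],[-1,0,0,4,0],[-1,0,0,2,0],[-1,0,0,1,0],[-1,0,0,1,0],[-1,0,0,0,0]]
  ]
}}

```text
clock: 7.82
tcp_pos: [0.4562, 0.3556, 0.0544]
tcp_rot: [-0.267, 3.13, 0.0]
contact_force: [0.8, 0.6, -5.2]
width: 0.42
grip_force: 50.5
```

Request:
{"fn": "servo_tool", "kwargs": {
  "increments": [
    [[-1,0,0,1,0],[-1,0,0,1,0],[-1,0,0,1,0],[-1,0,0,0,0]]
  ]
}}

```text
clock: 8.15
tcp_pos: [0.456, 0.3554, 0.0511]
tcp_rot: [0.267, -3.13, 0.0]
contact_force: [0.5, -0.5, -5.0]
width: 0.418
grip_force: 50.5
```

Request:
{"fn": "servo_tool", "kwargs": {
  "increments": [
    [[-1,0,0,1,0],[-1,0,0,1,0],[-1,0,0,0,0]]
  ]
}}

```text
clock: 8.4
tcp_pos: [0.4563, 0.3556, 0.0501]
tcp_rot: [0.267, -3.13, 0.0]
contact_force: [-3.0, -1.6, 2.9]
width: 0.418
grip_force: 50.7
```

Request:
{"fn": "servo_tool", "kwargs": {
  "increments": [
    [[0,0,0,0,0],[0.2,0,0,0,0],[0.5,0,0,0,0],[0.6,0,0,0,0],[0.6,0,0,-15,0],[0.6,0,0,-35,0],[0.6,0,0,-40,0],[0.6,0,0,-40,0],[0.6,0,0,-40,0],[0.6,0,0,-30,0],[0.6,0,0,0,0]]
  ]
}}

```text
clock: 9.32
tcp_pos: [0.4595, 0.3573, 0.2582]
tcp_rot: [-0.266, 3.116, 0.009]
contact_force: [1.7, -0.5, 0.4]
width: 0.799
grip_force: 0.0
```

Request:
{"fn": "servo_tool", "kwargs": {
  "increments": [
    [[0.2,0,-40,0,0],[0.2,0,-40,0,0],[0.2,0,-40,0,0],[0.2,0,-40,0,0],[0.2,0,-40,0,0],[0.2,0,0,0,0]]
  ]
}}

```text
clock: 9.82
tcp_pos: [0.491, 0.153, 0.249]
tcp_rot: [-0.256, 3.131, -0.003]
contact_force: [-0.3, 0.3, 0.6]
width: 0.599
grip_force: 0.0
```

Run:
```python
from fit import *
np.set_printoptions(precision=4,suppress=True)
S={n:optics.snapshot(n) for n in("side","top")}
t=S["top"];f=lambda n,a,b,c,d:cv2.resize(S[n]["frame"][a:b,c:d],(400,300),interpolation=cv2.INTER_CUBIC)
cv2.imwrite("pics/m2.png",np.vstack([np.hstack([f("top",178,238,285,365),f("top",190,300,150,297)]),np.hstack([f("side",180,240,285,365),f("side",110,185,210,310)])])[...,::-1])
print(r.read_state()["tcp_pos"],r.read_state()["tcp_rot"])
for n in S:
    for l in("bridge_center","soundboard","camera_head","camera_stand","lens","weight"):
        z=dict(bridge_center=.091,soundboard=.086,camera_head=.075,camera_stand=0,lens=.129,weight=.004)[l]
        for x in spotter.pinpoint(n,l)[:3]: print(l,n,round(x["conf"],2),np.round(x["point"],1),atz(S[n],x["point"],z))
    d=(S[n]["frame"].max(2)<120); roi=np.zeros_like(d); roi[(slice(195,220),slice(297,343)) if n=="top" else (slice(195,235),slice(300,345))]=1
    m=(d&roi).astype(np.uint8); k,lab,st,ce=cv2.connectedComponentsWithStats(m); j=1+st[1:,4].argmax(); xy=np.array([atz(S[n],p,.09)[:2] for p in np.argwhere(lab==j)])
    print(n,"bridge",len(xy),cv2.minAreaRect(xy.astype(np.float32)*1000))
```

```text
[0.4902 0.1571 0.249 ] [ 0.2619 -3.1305 -0.0004]
bridge_center side 0.76 [210.2 322.3] [0.5446 0.0212 0.091 ]
soundboard side 0.89 [209.5 321.1] [0.5439 0.0286 0.086 ]
camera_head side 0.97 [296.3 398.2] [ 0.6275 -0.2615  0.075 ]
camera_stand side 0.78 [317.5 393.5] [ 0.6219 -0.2719  0.    ]
camera_stand side 0.5 [210.8 321.6] [0.5695 0.0956 0.    ]
lens side 0.88 [283.3 393.6] [ 0.6107 -0.2566  0.129 ]
weight side 0.73 [191.3 259.4] [0.4207 0.2201 0.004 ]
weight side 0.71 [315.6 308.5] [ 0.434 -0.207  0.004]
weight side 0.65 [159.8 259.9] [0.4544 0.3519 0.004 ]
side bridge 97 ((542.810791015625, -7.396026611328125), (54.138389587402344, 22.185039520263672), 87.51797485351562)
bridge_center top 0.76 [208.3 318.2] [0.5401 0.0192 0.091 ]
bridge_center top 0.18 [214.  320.9] [0.5249 0.0126 0.091 ]
soundboard top 0.83 [210.8 319.2] [0.5344 0.0168 0.086 ]
soundboard top 0.58 [133.  374.7] [ 0.7444 -0.1389  0.086 ]
camera_head top 0.85 [177.8 422.3] [ 0.6186 -0.2612  0.075 ]
camera_stand top 0.88 [183.4 415. ] [ 0.622  -0.2585  0.    ]
camera_stand top 0.54 [295.5 458.6] [ 0.3068 -0.3543  0.    ]
camera_stand top 0.2 [209.8 319. ] [0.5527 0.0177 0.    ]
lens top 0.88 [177.1 426.9] [ 0.6062 -0.259   0.129 ]
weight top 0.5 [247.5 403.6] [ 0.4399 -0.2133  0.004 ]
weight top 0.48 [229.9 250.5] [0.5    0.2103 0.004 ]
weight top 0.37 [249.1 194.3] [0.4506 0.3657 0.004 ]
top bridge 296 ((538.6945190429688, 14.353363037109375), (26.88184928894043, 97.73933410644531), 4.900432586669922)
```

View pics/m2.png

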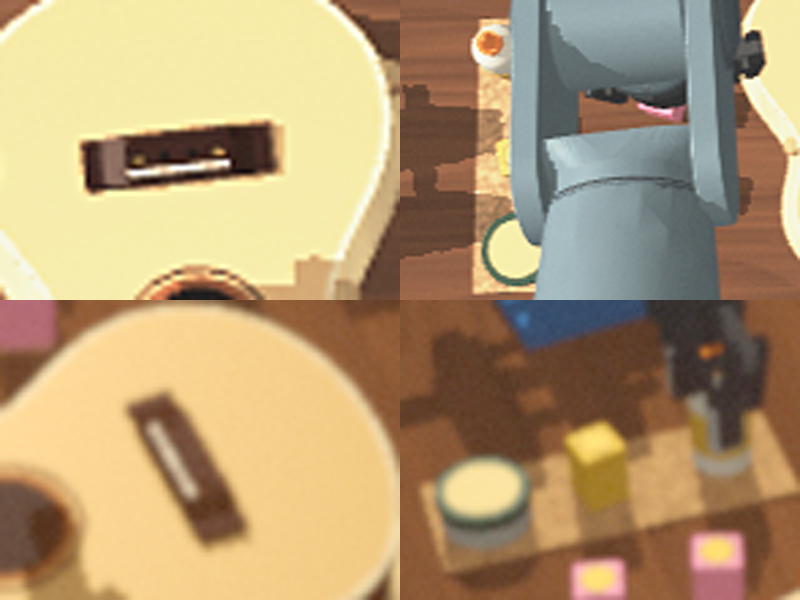

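Top right and bottom right show the weight standing upright on the mat between the tin and the bottle. Top left and bottom left show the bare bridge, centred near top (209,321) at about 5° yaw.

Request:
{"fn": "servo_tool", "kwargs": {
  "increments": [
    [[0,-6,-37,0,0],[0,-6,-37,0,0],[0,-6,-37,0,0],[0,-7,-38,0,0],[0,0,0,0,0.118],[0,0,0,0,0.118],[0,0,0,0,0.118],[0,0,0,0,0.118],[0,0,0,0,0.118],[0,0,0,0,0.118],[0,0,0,0,0.118],[0,0,0,0,0.118]]
  ]
}}

```text
clock: 11.52
tcp_pos: [0.5398, 0.0158, 0.2493]
tcp_rot: [-1.194, -2.906, 0.0]
contact_force: [-0.3, -0.5, -1.1]
width: 0.496
grip_force: 0.0
```

Request:
{"fn": "servo_tool", "kwargs": {
  "increments": [
    [[0,0,0,20,0.118],[0,0,0,25,0.118],[0,0,0,25,0.118],[0,0,0,25,0.118],[0,0,0,15,0.118],[0,0,0,5,0.118],[0,0,0,5,0],[0,0,0,5,0],[0,0,0,0,0]]
  ]
}}

```text
clock: 12.27
tcp_pos: [0.5396, 0.0158, 0.1237]
tcp_rot: [-2.117, -2.32, 0.001]
contact_force: [-0.0, 0.1, -0.0]
width: 0.499
grip_force: 0.0
```

Request:
{"fn": "servo_tool", "kwargs": {
  "increments": [
    [[0,0,0,5,0],[0,0,0,3,0],[0,0,0,2,0],[0,0,0,1,0],[0,0,0,0,0]]
  ]
}}

```text
clock: 12.68
tcp_pos: [0.5397, 0.0158, 0.1131]
tcp_rot: [-2.12, -2.318, 0.0]
contact_force: [-0.3, 0.6, -0.2]
width: 0.496
grip_force: 0.0
```

Request:
{"fn": "servo_tool", "kwargs": {
  "increments": [
    [[0,0,0,1,0],[0,0,0,1,0],[0,0,0,0.5,0],[0,0,0,0,0]]
  ]
}}

```text
clock: 13.02
tcp_pos: [0.5398, 0.0158, 0.1107]
tcp_rot: [-2.12, -2.318, 0.0]
contact_force: [-0.4, -0.0, -0.0]
width: 0.5
grip_force: 0.0
```

Request:
{"fn": "servo_tool", "kwargs": {
  "increments": [
    [[-0.3,0,0,0,0],[-0.4,0,0,0,0],[-0.6,0,0,0,0],[-1,0,0,0,0],[-1,0,0,0,0]]
  ],
  "newtons": 50
}}

```text
clock: 13.43
tcp_pos: [0.5401, 0.0157, 0.1111]
tcp_rot: [2.12, 2.318, 0.001]
contact_force: [0.3, -0.9, 2.3]
width: 0.282
grip_force: 49.5
```

Request:
{"fn": "servo_tool", "kwargs": {
  "increments": [
    [[-1,0,0,-3,0],[-1,0,0,-5,0],[-1,0,0,-10,0],[-1,0,0,-25,0],[-1,0,0,-35,0],[-1,0,0,-40,0],[-1,0,0,-40,0],[-1,0,0,0,0]]
  ]
}}

```text
clock: 14.1
tcp_pos: [0.5439, 0.0151, 0.2796]
tcp_rot: [2.11, 2.307, 0.015]
contact_force: [0.8, -0.1, 0.3]
width: 0.283
grip_force: 49.2
```

Run:
```python
from h import *
S={n:optics.snapshot(n) for n in("side","top")}
f=lambda n,a,c:cv2.resize(S[n]["frame"][a:a+75,c:c+100],(400,300),interpolation=cv2.INTER_CUBIC)
cv2.imwrite("pics/b1.png",np.vstack([np.hstack([f("top",160,275),f("top",145,375)]),np.hstack([f("side",130,275),f("side",255,345)])])[...,::-1])
s=r.read_state();print(s["qpos"],s["tcp_pos"],s["width"])
```

```text
[-1.80766057e-01 -3.01127506e-02  1.82109207e+00 -8.39377746e-06
  1.34477392e+00 -2.69877657e-01] [0.54094415 0.0155996  0.27208129] 0.2846007575056641
```

View pics/b1.png

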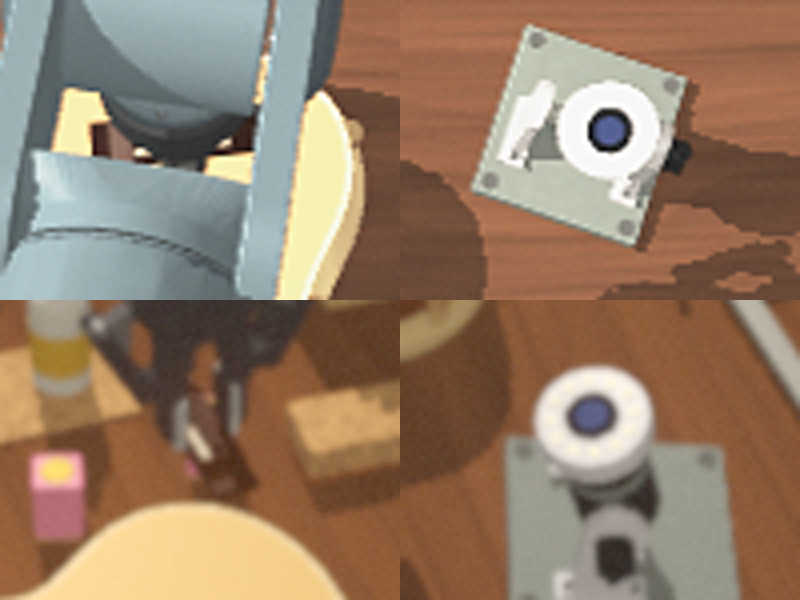

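Run:
```python
from fit import *
np.set_printoptions(precision=4,suppress=True)
S={n:optics.snapshot(n) for n in("side","top")}
u=np.array([-.935,.355])
k,e=tri(S["top"],(182.6,445.0),S["side"],(318.4,398.4)); print("knob",k,e)
L=tri(S["top"],(177.1,427.0),S["side"],(283.3,392.9)); print("lens",L)
print("sin from tri",(L[0][:2]-k[:2])@u/.058)
for n,p,l in(("top",(182.6,445.0),(177.1,427.)),("side",(318.4,398.4),(283.3,392.9))): print(n,(atz(S[n],l,.129)[:2]-atz(S[n],p,.075)[:2])@u/.058, atz(S[n],p,.075))
# plate corners in side view (crop scale 4)
C=np.array([atz(S["side"],(255+y/4-.4,345+x/4-.4),.012) for x,y in((107,137),(325,142))]);print("side plate back corners",C)
# ring ellipse fit: direct model render, fit t and lens xy with white mask per view
M={}
for n,(r0,r1,c0,c1) in dict(top=(162,194,411,446),side=(268,304,374,412)).items():
    f=S[n]["frame"].astype(int); m=np.zeros((400,640),np.uint8); m[r0:r1,c0:c1]=(f.min(2)>150)[r0:r1,c0:c1]
    m=cv2.morphologyEx(m,cv2.MORPH_OPEN,cv2.getStructuringElement(2,(5,5)));cs=max(cv2.findContours(m,0,1)[0],key=cv2.contourArea); print(n,"ring",cv2.fitEllipse(cs))
    b=(f[...,2]>f[...,0]+15)&(f.max(2)<190);q=np.argwhere(b[r0:r1,c0:c1])+[r0,c0];print(" blue",q.mean(0),len(q))
```

```text
knob [ 0.6005 -0.3168  0.0869] 0.0007173661705910166
lens (array([ 0.6064, -0.2584,  0.1332]), np.float64(0.002385540029448615))
sin from tri 0.2631120857325011
top 0.3359404571241173 [ 0.6038 -0.3207  0.075 ]
side 0.2610937945123009 [ 0.6045 -0.3114  0.075 ]
side plate back corners [[ 0.599  -0.1904  0.012 ]
 [ 0.723  -0.235   0.012 ]]
top ring ((425.8437805175781, 176.3929443359375), (32.22719955444336, 36.1077766418457), 41.717933654785156)
 blue [177.0816 426.7551] 49
side ring ((392.8857727050781, 284.4609069824219), (25.403331756591797, 28.695741653442383), 81.43495178222656)
 blue [283.1  392.62] 50
```

Request:
{"fn": "servo_tool", "kwargs": {
  "increments": [
    [[-1,0,0,-40,0],[-1,0,0,-40,0],[-1,0,0,-40,0.1],[-1,0,0,-40,0.12],[-1,0,0,-40,0.12],[-1,0,0,-30,0.12],[-1,0,0,0,0]]
  ]
}}

```text
clock: 14.88
tcp_pos: [0.5407, 0.0156, 0.5051]
tcp_rot: [2.591, 1.765, 0.01]
contact_force: [0.1, 0.7, 0.7]
width: 0.284
grip_force: 49.3
```

Request:
{"fn": "servo_tool", "kwargs": {
  "increments": [
    [[-1,-35,19,0,0],[-1,-38,20,0,0],[-1,-38,20,0,0],[-1,-38,20,0,0],[-1,-38,20,0,0],[-1,-38,20,0,0],[-1,0,30,0,0],[-1,0,40,0,0],[-1,0,40,0,0],[-1,0,40,0,0],[-1,0,40,0,0],[-1,0,0,0,0]]
  ]
}}

```text
clock: 15.88
tcp_pos: [0.752, -0.3034, 0.4826]
tcp_rot: [-2.581, -1.766, 0.01]
contact_force: [-0.2, -0.1, -5.8]
width: 0.285
grip_force: 49.4
```

Request:
{"fn": "servo_tool", "kwargs": {
  "increments": [
    [[-1,0,35,0,0],[-1,0,35,0,0],[-1,0,35,0,0],[-1,0,35,0,0],[-1,0,0,0,0]]
  ]
}}

```text
clock: 16.3
tcp_pos: [0.8327, -0.3339, 0.4622]
tcp_rot: [-2.591, -1.773, -0.004]
contact_force: [-0.3, -0.8, -2.3]
width: 0.287
grip_force: 50.1
```

```bash
python3 -c "
from rig import r
s=r.read_state();print(s['qpos'],s['tcp_pos'],s['tcp_rot'])"
```

```text
[-0.50806297  0.98078365  0.14096059  0.00356714  2.01998954 -0.13597706] [ 0.83267108 -0.33391367  0.4621519 ] [-2.59134634 -1.77332846 -0.00441401]
```

Request:
{"fn": "servo_tool", "kwargs": {
  "increments": [
    [[-1,0,40,0,0],[-1,0,40,0,0],[-1,0,40,0,0],[-1,0,40,0,0],[-1,0,40,0,0],[-1,0,40,0,0],[-1,0,0,0,0]]
  ]
}}

```text
clock: 16.88
tcp_pos: [0.8846, -0.3519, 0.4193]
tcp_rot: [2.489, 1.704, 0.125]
contact_force: [0.1, 0.1, -1.0]
width: 0.282
grip_force: 50.1
```

```bash
python3 -c "
from rig import r
s=r.read_state();print(s['qpos'],s['tcp_pos'],s['tcp_rot'])"
```

```text
[-0.501573    1.03900686  0.12803767  0.01853028  1.82766863 -0.12508135] [ 0.88462442 -0.35191747  0.41929443] [2.48911606 1.70350103 0.12451702]
```

Request:
{"fn": "servo_tool", "kwargs": {
  "increments": [
    [[-1,0,40,0,0],[-1,0,40,0,0],[-1,0,40,0,0],[-1,0,0,0,0]]
  ]
}}

```text
clock: 17.22
tcp_pos: [0.906, -0.3595, 0.4034]
tcp_rot: [2.442, 1.671, 0.177]
contact_force: [-0.8, -0.3, -0.1]
width: 0.289
grip_force: 50.1
```

```bash
cat > st.py <<'E'
from h import *
np.set_printoptions(precision=4,suppress=True)
s=r.read_state();M=R.from_rotvec(s['tcp_rot']).as_matrix();print(s["clock"],s['qpos'],s['tcp_pos']);print(M)
print("tilt",np.arccos(-M[2,2]),"az",np.arctan2(M[1,2],M[0,2]),"tool x az",np.arctan2(M[1,0],M[0,0]))
E
python3 st.py
```

```text
17.2167 [-0.4997  1.0599  0.1274  0.0258  1.7415 -0.122 ] [ 0.906  -0.3595  0.4034]
[[ 0.3623  0.9109  0.1975]
 [ 0.932  -0.3537 -0.0789]
 [-0.002   0.2127 -0.9771]]
tilt 0.21430076806964707 az -0.3798564413857439 tool x az 1.2000102397814953
```

Request:
{"fn": "servo_tool", "kwargs": {
  "increments": [
    [[-1,0,40,0,0],[-1,0,40,0,0],[-1,0,40,0,0],[-1,0,40,0,0],[-1,0,0,0,0]]
  ]
}}

```text
clock: 17.63
tcp_pos: [0.93, -0.368, 0.3953]
tcp_rot: [2.375, 1.625, 0.247]
contact_force: [0.8, 0.5, -1.0]
width: 0.282
grip_force: 50.1
```

```bash
python3 st.py
```

```text
17.6333 [-0.4979  1.0749  0.1266  0.0356  1.6371 -0.1195] [ 0.93   -0.368   0.3953]
[[ 0.3626  0.8892  0.2789]
 [ 0.9319 -0.3452 -0.1112]
 [-0.0026  0.3002 -0.9539]]
tilt 0.30490436308208246 az -0.3793925366359147 tool x az 1.1997320552529613
```

Request:
{"fn": "servo_tool", "kwargs": {
  "increments": [
    [[-1,-1,-30,0,0],[-1,-1,-40,0,0],[-1,-2,-40,0,0],[-1,-2,-40,0,0],[-1,-2,-40,0,0],[-1,-2,-40,0,0],[-1,-2,-40,0,0],[-1,-2,-40,0,0],[-1,-1,-40,0,0],[-1,-1,-35,0,0],[-1,0,-20,0,0],[-1,0,0,0,0]]
  ]
}}

```text
clock: 18.63
tcp_pos: [0.6006, -0.2563, 0.2865]
tcp_rot: [2.379, 1.628, 0.244]
contact_force: [-1.0, 0.3, -0.0]
width: 0.286
grip_force: 50.1
```

```bash
python3 st.py
```

```text
18.6333 [-0.6004  0.0737  1.708   0.0749  1.0673 -0.2562] [ 0.6006 -0.2563  0.2865]
[[ 0.3626  0.8903  0.2754]
 [ 0.932  -0.3458 -0.1091]
 [-0.0019  0.2962 -0.9551]]
tilt 0.3007436255469455 az -0.3771846249431172 tool x az 1.1997923774957557
```

Request:
{"fn": "servo_tool", "kwargs": {
  "increments": [
    [[-1,0,-20,0,0],[-1,0,-20,5,0],[-1,0,0,10,0],[-1,0,0,8,0],[-1,0,0,0,0],[-1,0,0,0,0]]
  ]
}}

```text
clock: 19.13
tcp_pos: [0.5755, -0.2472, 0.2532]
tcp_rot: [2.376, 1.626, 0.246]
contact_force: [-0.2, -0.2, -0.6]
width: 0.285
grip_force: 50.1
```

```bash
python3 st.py
python3 - <<'E'
from h import *
np.set_printoptions(precision=4,suppress=True)
S={n:optics.snapshot(n) for n in("side","top")}
f=lambda n,a,c:cv2.resize(S[n]["frame"][a:a+100,c:c+66],(400,600),interpolation=cv2.INTER_CUBIC)
cv2.imwrite("pics/f1.png",np.hstack([f("top",130,385),f("side",210,350)])[...,::-1])
P={}
for l in("bridge_center","bridge","lens","camera_head","weight"):
    for n in S:
        for x in spotter.pinpoint(n,l)[:2]: print(l,n,round(x["conf"],2),np.round(x["point"],1)); P.setdefault((l,n),x["point"])
    if (l,"top") in P and (l,"side") in P: print("  ",tri(S["top"],P[l,"top"],S["side"],P[l,"side"]))
s=r.read_state();M=R.from_rotvec(s['tcp_rot']).as_matrix();b=s["tcp_pos"]+.02*M[:,2]
print("bridge expect",b,{n:proj(S[n],b) for n in S})
print("ends",{n:[proj(S[n],b+k*M[:,0]) for k in(-.05,.05)] for n in S})
E
```

```text
19.1333 [-0.6128  0.0381  1.8079  0.0828  1.001  -0.2765] [ 0.5755 -0.2472  0.2532]
[[ 0.3625  0.8895  0.2782]
 [ 0.932  -0.3453 -0.1105]
 [-0.0022  0.2994 -0.9541]]
tilt 0.304054502270108 az -0.37808897769059996 tool x az 1.1998211892610693
bridge_center side 0.93 [253.7 383.8]
bridge side 0.96 [260.4 389.1]
bridge side 0.39 [210.4 322.1]
lens side 0.78 [283.9 391.6]
lens top 0.57 [178.3 424.9]
   (array([ 0.6056, -0.2549,  0.1259]), np.float64(0.003054428203331793))
camera_head side 0.84 [296.7 394.7]
camera_head side 0.6 [199.3 398.2]
camera_head top 0.69 [212.6 320.6]
camera_head top 0.44 [180.1 423. ]
   (array([ 0.6908, -0.0201, -0.3452]), np.float64(0.1824491121560804))
weight side 0.86 [194.1 259.7]
weight side 0.67 [314.  311.2]
weight top 0.77 [186.1 239.2]
weight top 0.57 [258.1 251.7]
   (array([0.5154, 0.2186, 0.0345]), np.float64(0.20316709236610372))
bridge expect [ 0.5802 -0.249   0.2337] {'side': array([255.3121, 384.8374]), 'top': array([176.4295, 434.8883])}
ends {'side': [array([276.6194, 386.1365]), array([235.5162, 383.6305])], 'top': [array([183.6178, 456.1137]), array([169.2985, 413.8322])]}
```

View pics/f1.png

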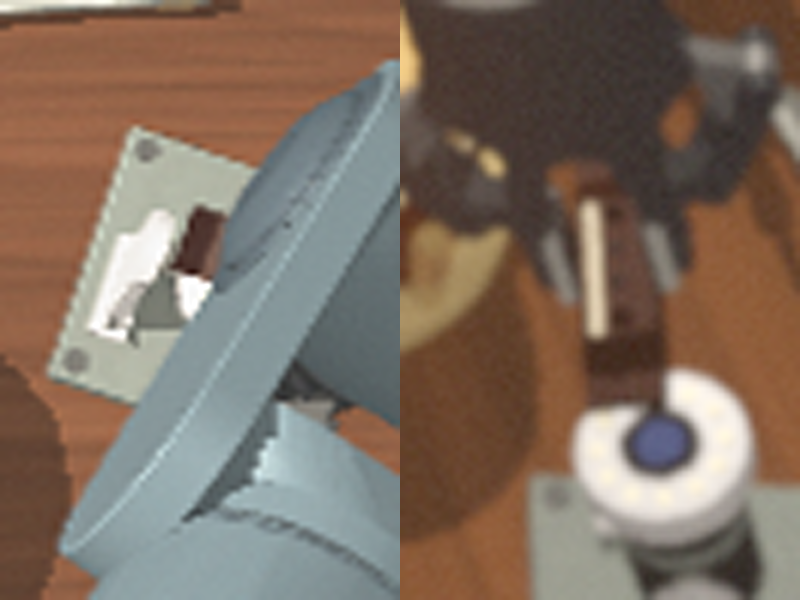

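The side view shows the bridge centred near (254,384), above the blue glass at (283,393), and level with the predicted points to about 1 px. Knob-to-lens geometry gives a tilt of about 0.30 rad, and the tool is at 0.304.

Request:
{"fn": "servo_tool", "kwargs": {
  "increments": [
    [[-1,0,-4,2,0],[-1,0,0,0,0],[-1,0,0,0,0],[-1,0,0,0,0],[-1,0,0,0,0]]
  ]
}}

```text
clock: 20.15
tcp_pos: [0.5717, -0.2456, 0.2497]
tcp_rot: [2.377, 1.626, 0.246]
contact_force: [0.4, 0.3, 0.3]
width: 0.285
grip_force: 50.1
```

```bash
python3 st.py
python3 - <<'E'
from fit import *
np.set_printoptions(precision=4,suppress=True)
s=r.read_state();M=R.from_rotvec(s['tcp_rot']).as_matrix();b=s["tcp_pos"]+.02*M[:,2]
for L in((.606,-.26,.1304),(.6034,-.2615,.1304),(.609,-.259,.1304)): print((b-L)@M*[1,1,-1])
S=optics.snapshot("side")
for l,p in(("weight",(152,260)),("glue",0),("tin",0)):
    for x in spotter.silhouettes("side",l):
        if x["conf"]>.3: print(l,round(x["conf"],2),np.round(x["point"],1))
    for x in spotter.pinpoint("side",l)[:4]: print("  pin",l,np.round(x["point"],1),atz(S,x["point"],.004))
E
```

```text
20.15 [-0.6144  0.0316  1.8212  0.0836  0.9946 -0.2788] [ 0.5717 -0.2456  0.2497]
[[ 0.3627  0.8895  0.278 ]
 [ 0.9319 -0.3455 -0.1104]
 [-0.0021  0.2991 -0.9542]]
tilt 0.30374565872005027 az -0.37803444511766626 tool x az 1.1996167797369865
[0.0007 0.0002 0.1049]
[0.003  0.002  0.1044]
[-0.0013 -0.0022  0.1056]
weight 0.76 [310.5 310.9]
weight 0.53 [183.8 259.7]
weight 0.49 [161.7 257.3]
weight 0.42 [189. 287.]
  pin weight [315.7 308. ] [ 0.4328 -0.2069  0.004 ]
  pin weight [195.5 259.9] [0.4181 0.2032 0.004 ]
  pin weight [163.8 259.9] [0.4501 0.3341 0.004 ]
  pin weight [187.8 288.4] [0.5048 0.2077 0.004 ]
tin 0.69 [160.2 231.5]
  pin tin [164.5 231.8] [0.3674 0.3575 0.004 ]
```

```bash
python3 -c "
from rig import r
print(r.close_job())"
```

```text
the job is handed in; nothing more can be done
None
```

I handed the job in with the weight standing on the mat between the bottle and the tin, and the bridge held about 105 mm in front of the lens. By my measurements the bridge is centred within a few mm; the judge's verdict was not shown, and the 0.30 rad camera tilt I matched is an estimate, good to about 0.05 rad.

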